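# Clear the brazing bench: save the bearing block, sweep up the offcuts

### The arm

A 6-joint arm with a two-finger parallel gripper is mounted at the origin on the work surface. World frame = base frame: x ahead of the robot, y to its left, z up, the work surface at z = 0. Lengths are in mm, angles in rad, forces in N, time in s.
With the tool pointing down it reaches from about 425 to 950 mm from the base axis. Payload 14.7 kg.
Tool frame: the origin (TCP) lies on the centre line of the jaws, within the pads' length; the fingertips stand 11 mm ahead of it and the grasp point (between the pads) lies 8 mm behind it (bot.tips_ahead is the distance from the TCP to the fingertips, in mm); z points along the fingers, y is the line along which they close (so a half turn about z gives the same grasp; the last joint's range is limited). The gripper opens to 85 mm and grips with 20 to 120 N. Pads are 22 mm wide; open, the fingers measure 114 mm over their backs; the gripper's body (76 mm by 85 mm) begins 54 mm behind the grasp point. The pads swing forward as they close: fully open they stand 13 mm farther back than shut.
Start: joints at [-1.391, 0.48, 1.596, -0, 1.065, -0.047], TCP at [146.176, -633.344, 242.297] pointing down, gripper open.
Joint ranges: [-2.75, 2.75], [-0.82, 2.05], [0.23, 2.67], [-1.56, 4.7], [0.09, 2.69], [-2.92, 2.92]. Speed limits (rad/s): [1.89, 1.89, 2.39, 3.01, 3.01, 3.01].

### API

Orientations are given as a unit quaternion [x, y, z, w].
In Python, from rig import bot gives the robot as it stands. The module is installed in compiled form; this text tells all that it offers.
- The arm moves only by the shell command python3 -m creep 'ROWS' [OPENING] [FORCE]. ROWS is JSON, a list of rows, each a list of 4 numbers: the shift along the world's x, y, z normalised to -1 to 1, where 1 is 60 cm, then the turn about the world's z normalised to -1 to 1, where 1 is pi/4 rad. In form: [[tx, ty, tz, twist], ...]. A call has exactly 5 rows; each row is the pose to reach, as a shift and turn from the pose commanded when the call began; what a row does not reach only later rows make up. A row lasts 1/8 s, in which the tool goes at most 62.5 mm and 10.7 degrees, less where a joint would pass 70% of its speed; a pose out of reach is approached as far as the arm can. A call with a number of a shift or a turn outside -1 to 1 is refused whole. A call with a gripper value outside its range is refused whole. OPENING is the opening, from -1 (shut) to 1 (fully open), set as the call begins (- or left out, the last holds). The fingers move at their own pace and stop on an object; FORCE is the grip in N (left out, the last holds). Time passes only in rows, so rows that repeat a pose let the fingers close, or fill a call up. It gives the time, the measured TCP pose, the force, the opening and the grip force at its end, in the units of the state.
- bot.sense(): the state, without advancing time (a new reading comes with each control period).
- bot.snapshot(name): name is "side" or "top" or "wrist"; returns the picture (420x560x3 uint8, red, green, blue); there is no depth.
- bot.calibration(name): a dict with "vertical_fov" (degrees; the focal length in pixels is half the picture's height over the tangent of half this angle, whatever the lens; pixels are square), "cx", "cy" (the principal point, pixels), "view" (4x4, takes a point from world to camera coordinates). Camera axes: x right, y down, z forward; pixel columns grow to the right and rows downward; lengths in mm; the calibration is good to about 2 mm. A picture is of the moment at which its call begins: read the wrist's pose just before it. calibration takes no time and is no camera call; for the wrist camera it gives the pose at the moment of the call.
- bot.close_job(): hands the job in; it is judged then, once.
Trained networks look in the newest picture that a camera, given by its name, has taken for a name from the list of things; names that differ only in an ending like _2 or _b are one class to them, and where a whole thing is asked for, a point or a joint stands for the part that bears it (a point fixed in the world has none). Each returns a list of dicts, best first, with "p" (0 to 1); they miss things now and then, are a little off and sometimes report something else, mostly with a low value. They report only what shows in the picture. A call takes as long as a camera call.
- bot.trace(query, camera): "mask" (420x560 bool, what is visible of it) and "rect" ([left, top, right, bottom] in pixels, round what is visible of it).
The state is a dict: "clock": time; "joint_pos": joint angles; "dq": joint speeds; "effort": joint torques, N m; "tcp_pos": TCP position; "tool_rot": TCP orientation; "force": force on the tool from outside, world axes, zero at the start; "torque": the same for the moment, N m; "grip_width": opening from 0.0 (shut) to 1.0 (fully open); "finger_force": force on a finger pad.
Only numpy, scipy, OpenCV 4.12 (cv2) and the standard library are available. Lean on these libraries where they do the work, as an engineer would, in place of code of your own. Each camera call takes 0.05 s, during which the arm holds its last target. There are 200 camera calls.

### The job

Clear the bench. First set the finished bearing block down gently into the oblong pocket of the parts tray that fits it; then take the sweeper from its wooden rest and, touching the sharp steel offcuts with the sweeper only, sweep all three from under the slatted cooling rack well into the scrap pan through its open side. Finally set the sweeper gently back standing in its rest, and leave the other things on the bench where they are.

Things in the scene. Friction and masses are not known exactly. Their poses are not given: they have to be found in the camera images.
- block: finished aluminium bearing block, upright, 450 g: base 100 (x) x 40 (y) x 14 high, with a dome in the middle 56 wide (x), 30 thick (y), its top 72 up; bore along y. Grip the dome's flat faces, 30 mm apart along y, 20 to 65 mm up. Origin at the centre of its underside, z up. It starts in the open between rack and pan, in the sweeper's way.
- tray: fixed light wooden parts tray, slab 200 (x) x 90 (y) x 20 high, origin at the centre of its underside. Two pockets 12 mm deep: the oblong one, 110 (x) x 48 (y), centred at x = +35, empty; a round one, 64 across, at x = -62, holding a flange. May change places with the rod box.
- tray_hole0 (a point): centre of the mouth of the tray's oblong pocket, 20 mm above the bench (pocket floor 12 mm lower); its x axis runs along the pocket's 110 mm length. The block fits either way round.
- flange: bystander: steel flange ring, 60 across, 22 high, 26 bore, lying in the tray's round pocket. Origin at the centre of its underside.
- rodbox: bystander, fixed: open wooden box 200 (x) x 90 (y) x 35 high with short brass and copper rods, about the tray's size; may change places with the tray. Origin under its centre.
- sweeper: steel hand sweeper standing in its rest, 400 g. Origin: underside, below the handle. x along the blade, y the way it sweeps. Foot plate 150 (x), 5 thick, y -28 to +12; upright blade 150 (x) x 45 high, y +12 to +18; at both blade ends a wing 6 thick, 45 high, runs forward to y +30. Upright wooden handle 26 (x) x 24 (y), from the foot to 125 high.
- sweeper_grip (a point): point to grip on the handle, 90 mm above the sweeper's underside, same axes: close the fingers across y, the hand leaning back over the -x side by about 40 degrees, as needed under the rack. In use keep the blade 5 to 8 mm above the bench: it then clears the pan's floor.
- nest: fixed wooden rest of the sweeper: floor 3 thick with a rim 6 wide and 12 high round an inner space 160 (x) by 68 (y -33 to +35). Origin on the bench; a sweeper at home has its origin 3 mm above this one with the same axes; about 5 mm of play all round.
- rack: fixed slatted steel cooling rack: bars 20 mm wide, undersides 285 above the bench, covering 200 (x) x 260 (y); top 301. Stands on two 18 mm square posts at x = +88, y = +-120; open at the front (-x), and both ends. Origin on the bench under its middle. The offcuts lie under its front half; the hand cannot work there upright.
- slug: offcut: solid steel bar, 70 (x) x 36 (y) x 32 high, about 400 g. Origin at the centre of its underside.
- angle: offcut: steel angle, 65 (x) x 42 (y) x 42 high, 12 thick, about 320 g; one leg flat on the bench, the other upright along its -y edge. Origin at the centre of its underside.
- channel: offcut: steel channel, 60 (x) x 44 (y) x 30 high, open upwards, floor 12 thick, about 300 g. Origin at the centre of its underside.
- pan: fixed sheet-steel scrap pan, inside 234 (x) x 197 (y), floor 3 thick, walls 40 high on three sides; open towards -y, where a 25 mm ramp leads from the bench up on to the floor. Origin on the bench under its middle.
- pan_mouth (a point): middle of the pan's open edge (y = -100 from the pan's origin, at floor height 3 mm).
- hammer: bystander: hammer, 200 long, lying on the bench near the robot.
- jar: bystander: glass jar, 66 across, 100 high, upright.
- magnet: bystander: grey welding magnet, square plate 90 x 18 x 90 high, standing at the back of the lane.
- brush: bystander: brush, 200 long, lying near the robot on its left.
- tin: bystander: steel tin, 72 across, 110 high, upright, beside the rack.

How it is judged:
By the outcome, as a careful person would: the job done as asked, in the order asked, and still so for the second after the job is handed in, with the robot touching nothing.
It also fails if it takes over 72 s, if anything falls off the work surface, if the arm or the gripper's body presses on something with over 40 N, if the wrist force passes 120 N, or if a joint passes its speed limit or range.

## Working session

There is one attempt and no reset: what is moved stays moved. The work goes in short steps, Python scripts to look and compute and a shell command to move; the robot and the scene stay as the last step left them, time stands still between calls to the robot, and variables do not carry over. Pictures are saved under pics/ and viewed, at most 15 in all, crops included, and the job is handed in when it is done.

```bash
mkdir -p pics
cat > h.py <<'E'
import numpy as np, cv2
from rig import bot
def K(c):
    f=210/np.tan(np.radians(c["vertical_fov"])/2); return f,c["cx"],c["cy"]
def proj(c,P):
    P=np.atleast_2d(P).astype(float); V=np.array(c["view"]); q=P@V[:3,:3].T+V[:3,3]; f,cx,cy=K(c)
    return np.c_[f*q[:,0]/q[:,2]+cx, f*q[:,1]/q[:,2]+cy]
def back(c,uv,z):
    uv=np.atleast_2d(uv).astype(float); V=np.array(c["view"]); f,cx,cy=K(c)
    d=np.c_[(uv[:,0]-cx)/f,(uv[:,1]-cy)/f,np.ones(len(uv))]@V[:3,:3]; o=-V[:3,:3].T@V[:3,3]
    return o+d*((z-o[2])/d[:,2])[:,None]
def save(n,im): cv2.imwrite(f"pics/{n}.png",im[:,:,::-1])
E
python3 - <<'E'
from h import *
np.set_printoptions(precision=1,suppress=True)
ims=[bot.snapshot(n) for n in("top","side")]
save("top0",ims[0]);save("side0",ims[1])
for n in("top","side"):
    c=bot.calibration(n);f,_,_=K(c);V=np.array(c["view"]);print(n,f,c["cx"],c["cy"],"cam at",-V[:3,:3].T@V[:3,3],V[2,:3])
hts=dict(block=72,tray=20,flange=30,rodbox=35,sweeper=45,nest=12,rack=301,slug=32,angle=42,channel=30,pan=40,hammer=20,jar=100,magnet=90,brush=20,tin=110)
for q in hts:
    for cam in("top","side"):
        r=bot.trace(q,cam)
        for d in r[:1]:
            m=d["mask"];ys,xs=np.nonzero(m)
            if len(xs)==0: continue
            c=bot.calibration(cam); (cx,cy),(w,h),a=cv2.minAreaRect(np.c_[xs,ys].astype(np.float32))
            P=back(c,cv2.boxPoints(((cx,cy),(w,h),a)),hts[q])[:,:2]
            print(q,cam,round(d["p"],2),d["rect"],"centre@top",back(c,[cx,cy],hts[q])[0,:2],"corners",P.ravel() if cam=="top" else "", len(r))
print(bot.sense())
E
```

```text
top 544.7799933889136 274.96233840586166 206.81461375826012 cam at [ 479.   -32.2 1475.4] [ 0. -0. -1.]
side 431.14126020337636 277.4965382456611 203.87206716334043 cam at [ 464.3 -883.8  697.7] [ 0.1  0.8 -0.6]
block top 0.91 [205.3, 158.7, 237.0, 200.3] centre@top [615.7  80.1] corners [580.8 118.2 667.7  78.9 650.7  41.8 563.8  81.3] 2
block side 0.97 [286.5, 169.4, 326.4, 200.9] centre@top [617.9  29.1] corners  2
tray top 0.59 [245.4, 221.6, 317.5, 259.9] centre@top [447.9 -70.5] corners [ 487.9   31.4  497.5 -168.4  407.9 -172.4  398.6   26.9] 1
tray side 0.63 [221.7, 199.2, 267.4, 264.6] centre@top [451.3 -89.1] corners  1
flange top 0.81 [293.7, 227.5, 318.8, 250.1] centre@top [ 452.9 -132.3] corners [ 427.3 -102.4  480.2 -103.9  478.7 -162.3  425.7 -160.8] 1
flange side 0.7 [227.5, 234.2, 258.0, 253.8] centre@top [ 452.5 -138.1] corners  1
rodbox top 0.64 [163.4, 231.1, 240.0, 261.5] centre@top [439.1 141.3] corners [397.2 243.2 486.5 241.6 481.2  39.  391.8  41.1] 1
rodbox side 0.66 [218.9, 157.3, 257.1, 208.1] centre@top [439.6 113.6] corners  2
sweeper top 0.74 [136.7, 26
[... 2244 characters left out ...]
3.4 325.9] 1
brush side 0.84 [157.7, 148.3, 222.7, 160.1] centre@top [292.2 292.8] corners  2
tin top 0.64 [404.5, 140.4, 442.8, 173.8] centre@top [ 649.7 -431. ] corners [ 669.1 -375.3  697.2 -467.1  630.3 -486.7  602.4 -395. ] 1
tin side 0.79 [343.1, 307.9, 392.2, 378.7] centre@top [ 640.1 -486. ] corners  1
{'clock': 1.7, 'joint_pos': array([-1.4,  0.5,  1.6,  0. ,  1.1, -0. ]), 'dq': array([ 0., -0.,  0.,  0., -0.,  0.]), 'effort': array([  0. , -95. , -43.1,   0. ,   0. ,   0. ]), 'tcp_pos': array([ 146.2, -633.4,  242.3]), 'tool_rot': array([1. , 0.1, 0. , 0. ]), 'force': array([-0.4, -0.1,  0.5]), 'torque': array([-0., -0., -0.]), 'finger_force': 0.0, 'grip_width': 1.0020602317746765}
```

View pics/top0.png

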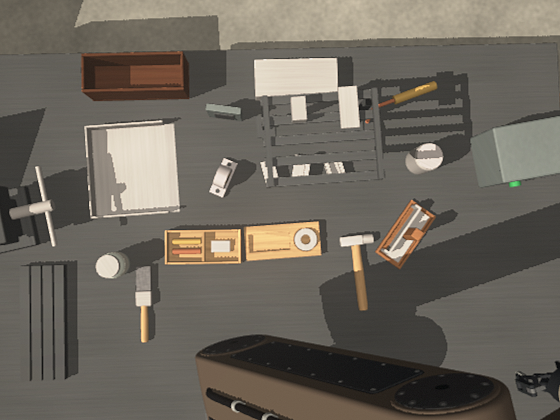

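View pics/side0.png

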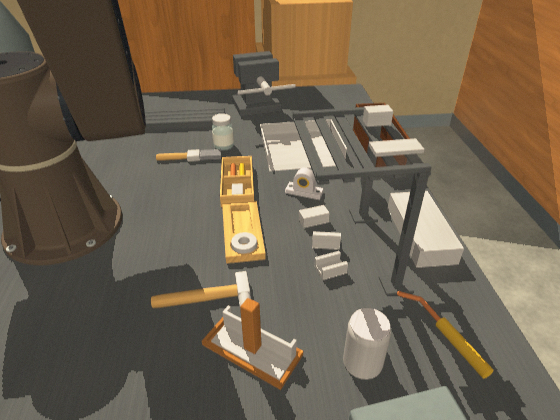

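The pictures show the rack in the lane at (320,140) in the top view with the offcuts under its front edge. The block is at (222,178), the tray at (285,240) with the flange at its right end, the sweeper and nest at (405,233), and the pan at (132,168). I'll move towards the block and tray first.

```bash
python3 -m creep '[[0.28,0.3,0.13,0],[0.28,0.3,0.13,0],[0.28,0.3,0.13,0],[0.28,0.3,0.13,0],[0.28,0.3,0.13,0]]'; python3 -m creep '[[0.2,0.35,0.05,0],[0.2,0.35,0.05,0],[0.2,0.35,0.05,0],[0.2,0.35,0.05,0],[0.2,0.35,0.05,0]]'; python3 -m creep '[[0.1,0.38,0,0],[0.1,0.38,0,0],[0.1,0.38,0,0],[0.1,0.38,0,0],[0.1,0.38,0,0]]'
```

```text
clock: 2.33
tcp_pos: [316.5, -451.3, 321.9]
tool_rot: [0.993, 0.115, 0.001, 0.001]
force: [-0.8, -0.5, -1.0]
grip_width: 0.998
finger_force: 0.0
clock: 2.95
tcp_pos: [435.6, -241.1, 350.7]
tool_rot: [0.993, 0.115, 0.0, 0.0]
force: [0.4, -1.0, 1.2]
grip_width: 1.005
finger_force: 0.0
clock: 3.58
tcp_pos: [494.7, -13.8, 349.9]
tool_rot: [0.993, 0.115, -0.0, -0.0]
force: [-0.0, -0.3, -0.8]
grip_width: 0.999
finger_force: 0.0
```

```bash
cat >> h.py <<'E'
np.set_printoptions(precision=1,suppress=True,linewidth=150)
def look(n):
    c=bot.calibration(n); return bot.snapshot(n),c
E
python3 - <<'E'
from h import *
im,c=look("wrist");save("w1",im)
V=np.array(c["view"]);print("cam",-V[:3,:3].T@V[:3,3],V[:3,:3],K(c))
for q,z in(("block",72),("tray",20),("tray_hole0",20),("flange",22),("slug",32)):
    for d in bot.trace(q,"wrist")[:2]:
        ys,xs=np.nonzero(d["mask"])
        if len(xs): 
            b=cv2.boxPoints(cv2.minAreaRect(np.c_[xs,ys].astype(np.float32)))
            print(q,round(d["p"],2),d["rect"],back(c,b,z)[:,:2].ravel(),back(c,b.mean(0),z)[0])
E
```

```text
cam [573.6   6.2 481.5] [[ 0.2 -1.   0. ]
 [-0.9 -0.2  0.3]
 [-0.3 -0.1 -0.9]] (np.float64(375.0071020671527), 282.4941746454149, 209.33429720612358)
block 0.59 [190.0, 1.6, 264.0, 72.7] [585.  118.5 659.2  82.2 645.4  39.2 568.8  73.8] [615.7  78.1  72. ]
block 0.27 [64.2, 113.2, 238.3, 226.5] [410.4 232.4 498.1 217.2 496.7  32.7 405.7  36. ] [454.2 131.1  72. ]
tray 0.75 [237.2, 149.4, 405.4, 243.4] [ 396.3   29.3  491.3   31.4  501.1 -167.3  404.3 -182.3] [449.7 -70.8  20. ]
tray 0.4 [65.4, 114.6, 242.8, 225.6] [389.8 260.5 488.3 244.  488.2  36.5 386.1  39.6] [439.7 146.8  20. ]
tray_hole0 0.58 [235.3, 147.7, 400.9, 245.0] [ 396.6   29.5  491.4   31.8  501.7 -167.1  405.1 -182.4] [450.1 -70.7  20. ]
flange 0.48 [192.0, 1.4, 263.8, 74.8] [586.  131.3 669.4  90.7 654.2  43.2 568.2  82. ] [620.7  86.5  22. ]
slug 0.87 [319.6, 9.2, 354.2, 77.9] [656.6 -15.  664.8 -50.5 598.6 -70.1 589.9 -32.6] [628.4 -41.8  32. ]
```

View pics/w1.png

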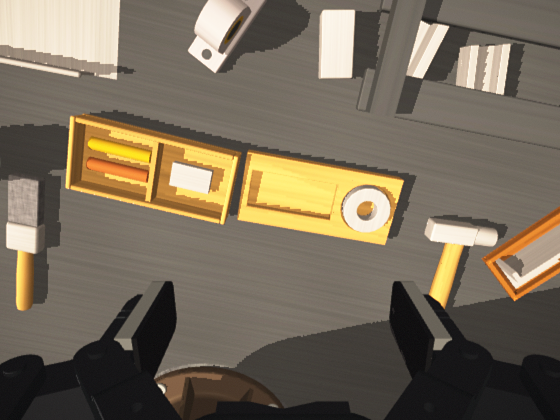

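The wrist view shows the tray at (320,197) with the pocket around (295,195), the flange at (365,208), the rod box at (153,170), the block at the top edge (227,35) and the slug at (336,43). I'll shift forward to get the block in full view and fit the models to the masks.

```bash
python3 -m creep '[[0.1,0.02,0.02,-0.2],[0.15,0.03,0.02,-0.3],[0.15,0.03,0.02,-0.3],[0.15,0.03,0.02,-0.3],[0.15,0.03,0.02,-0.3]]'
cat >> h.py <<'E'
from scipy.optimize import minimize
def box(x0,x1,y0,y1,z0,z1): return np.array([[x,y,z] for x in(x0,x1) for y in(y0,y1) for z in(z0,z1)],float)
th=np.linspace(0,np.pi,13)
dome=np.array([[28*np.cos(t),y,44+28*np.sin(t)] for t in th for y in(-15,15)]+[[s*28,y,14] for s in(-1,1) for y in(-15,15)])
M=dict(block=[box(-50,50,-20,20,0,14),dome],tray=[box(-100,100,-45,45,0,20)],rodbox=[box(-100,100,-45,45,0,35)],
 slug=[box(-35,35,-18,18,0,32)],angle=[box(-32.5,32.5,-21,21,0,12),box(-32.5,32.5,-21,-9,0,42)],
 channel=[box(-30,30,-22,22,0,12),box(-30,30,-22,-10,0,30),box(-30,30,10,22,0,30)],
 nest=[box(-86,86,-39,41,0,12)],flange=[box(-30,30,-30,30,8,30)],
 rack=[box(-100,100,-130,130,285,301)],
 sweeper=[box(-75,75,-28,12,0,5),box(-75,75,12,18,0,45),box(-75,-69,12,30,0,45),box(69,75,12,30,0,45),box(-13,13,-12,12,0,125)],
 pan=[box(-119,119,-101,101,0,3),box(-119,-117,-101,101,0,40),box(117,119,-101,101,0,40),box(-119,119,99,101,0,40)])
def render(c,name,p,z=0):
    m=np.zeros((420,560),np.uint8);R=np.array([[np.cos(p[2]),-np.sin(p[2])],[np.sin(p[2]),np.cos(p[2])]])
    for P in M[name]:
        Q=np.c_[P[:,:2]@R.T+p[:2],P[:,2]+z]
        h=cv2.convexHull(np.round(proj(c,Q)*16).astype(np.int32))
        cv2.fillConvexPoly(m,h,1,cv2.LINE_8,4)
    return m>0
def fit(name,obs,p0,z=0):
    """obs: list of (cal, mask)"""
    def cost(v):
        p=[v[0]*10,v[1]*10,v[2]*.1]; s=0
        for c,m in obs:
            r=render(c,name,p,z); s+=1-(r&m).sum()/max(1,(r|m).sum())
        return s/len(obs)
    v0=np.array([p0[0]/10,p0[1]/10,p0[2]*10]); best=None
    for d in(0,.7,-.7):
        s=np.array([v0]+[v0+e for e in ([1,0.3,d],[-.3,1,d],[.3,-.5,1+d])])
        r=minimize(cost,v0,method="Nelder-Mead",options=dict(initial_simplex=s,xatol=.01,fatol=1e-4))
        if best is None or r.fun<best.fun: best=r
    v=best.x; return np.array([v[0]*10,v[1]*10]),np.degrees(v[2]*.1),1-best.fun
def mask(q,cam,k=0):
    r=bot.trace(q,cam); return (r[k]["p"],r[k]["mask"]) if len(r)>k else (0,None)
E
python3 - <<'E'
from h import *
C={};I={}
for n in("wrist","top","side"): I[n],C[n]=look(n); save("b_"+n,I[n])
for q,p0 in dict(block=(613,78,-.42),tray=(449,-71,1.62),rodbox=(440,141,1.57),slug=(630,-42,-.2),angle=(632,-125,-.1),channel=(636,-212,-.1),nest=(458,-403,-.64),sweeper=(458,-403,-.64),rack=(679,-149,-.06),pan=(648,322,.05)).items():
    O={n:mask(q,n) for n in C}
    z=3 if q=="sweeper" else 0
    for ns in [[n] for n in C]+[["wrist","side"],["top","side"]]:
        obs=[(C[n],O[n][1]) for n in ns if O[n][1] is not None]
        if len(obs)==len(ns): print(q,ns,[round(O[n][0],2) for n in ns],*fit(q,obs,p0,z))
E
```

```text
clock: 4.5
tcp_pos: [583.4, 2.1, 362.5]
tool_rot: [1.0, -0.004, -0.0, 0.0]
force: [0.4, 0.1, -0.6]
grip_width: 1.0
finger_force: 0.0
block ['wrist'] [0.73] [621.4  82.8] -24.877530949240622 0.9395174991505266
tray ['wrist'] [0.82] [446.6 -70.5] 92.43568318012963 0.655466555705815
tray ['top'] [0.91] [448.5 -69.6] 92.92284680474624 0.5681731864793012
tray ['side'] [0.61] [448.8 -69. ] 93.23551134316996 0.7885366912722536
tray ['wrist', 'side'] [0.82, 0.61] [447.7 -70. ] 92.65245800456742 0.7140463952469437
tray ['top', 'side'] [0.91, 0.61] [448.8 -69.3] 93.14842123357514 0.6772026978004486
rodbox ['wrist'] [0.62] [438.4 138.9] 89.41772469749752 0.9445657332700522
rodbox ['side'] [0.73] [439.5 157.5] 89.30658689799584 0.8942891859052248
rodbox ['wrist', 'side'] [0.62, 0.73] [439.9 139.3] 89.41345290963858 0.9064087050722254
slug ['wrist'] [0.63] [627.9 -43. ] 14.17969105176773 0.9677254098360656
slug ['side'] [0.9] [630.  -39.6] 11.81556243425184 0.8726655348047538
slug ['wrist', 'side'] [0.63, 0.9] [628.7 -43. ] 13.215283765013766 0.90757822598533
angle ['wrist'] [0.59] [ 626.9 -128.4
[... 1516 characters left out ...]
 'side'] [0.65, 0.66] [ 458.  -403.4] -37.492945202782415 0.9437080180046495
rack ['wrist'] [0.8] [ 681.5 -158.1] 2.518437276781887 0.5319412557851391
rack ['side'] [0.94] [ 679.8 -158.4] 2.4086894277896054 0.5199698568198945
rack ['wrist', 'side'] [0.8, 0.94] [ 680.6 -158.3] 2.165815390719165 0.5251323981472971
pan ['wrist'] [0.64] [645.9 311.2] 2.6000084547933207 0.9884780167214342
pan ['top'] [0.95] [649.1 333.8] 3.5781947779012153 0.8959621680611132
pan ['side'] [0.82] [651.7 322.5] 3.4400935186722466 0.6771151178918169
pan ['wrist', 'side'] [0.64, 0.82] [650.  312.6] 1.7441243183179633 0.814616193249294
pan ['top', 'side'] [0.95, 0.82] [650.8 332.7] 2.7510278347406962 0.7834001210032776
```

View pics/b_wrist.png

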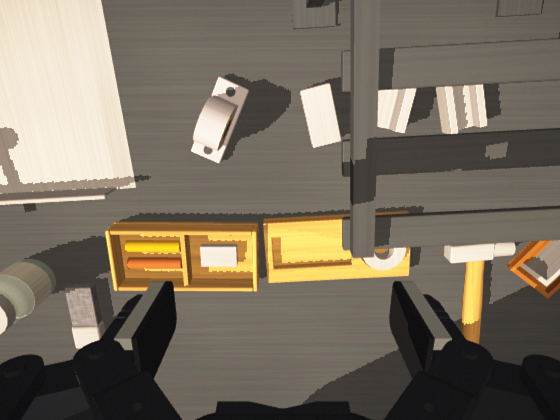

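The fits agree well (0.94 for the block). Next I go above the block, turned to its faces.

```bash
python3 -m creep '[[0.03,0.09,-0.05,-0.2],[0.06,0.13,-0.15,-0.4],[0.063,0.135,-0.25,-0.54],[0.063,0.135,-0.34,-0.54],[0.063,0.135,-0.38,-0.54]]' 1 60
python3 - <<'E'
from h import *
s=bot.sense();print(s["tcp_pos"],s["tool_rot"])
I,c=look("wrist");p,m=mask("block","wrist");print(p,fit("block",[(c,m)],(621,83,-.43)))
I,c2=look("side");p,m2=mask("block","side");print(p,fit("block",[(c2,m2)],(621,83,-.43)))
E
```

```text
clock: 6.78
tcp_pos: [620.1, 83.7, 130.8]
tool_rot: [0.977, -0.215, -0.002, 0.001]
force: [0.2, 0.2, 0.2]
grip_width: 0.999
finger_force: 0.0
[620.1  83.7 130.8] [ 1.  -0.2 -0.   0. ]
0.89 (array([621.7,  83. ]), np.float64(-24.810090466929157), np.float64(0.9657501205981669))
0.83 (array([623.3,  88.6]), np.float64(-14.732765951355217), np.float64(0.8271144278606966))
```

```bash
python3 -m creep '[[0.0025,-0.001,-0.06,0],[0.0025,-0.001,-0.12,0],[0.0025,-0.001,-0.154,0],[0.0025,-0.001,-0.154,0],[0.0025,-0.001,-0.154,0]]'; python3 -m creep '[[0,0,0,0],[0,0,0,0],[0,0,0,0],[0,0,0,0],[0,0,0,0]]' -1 60
```

```text
clock: 7.6
tcp_pos: [624.5, 83.1, 43.4]
tool_rot: [0.977, -0.215, 0.001, -0.0]
force: [-0.5, -0.2, 0.1]
grip_width: 0.999
finger_force: 0.0
clock: 8.22
tcp_pos: [623.6, 83.0, 42.4]
tool_rot: [0.977, -0.215, 0.0, -0.0]
force: [-2.0, -0.8, 7.2]
grip_width: 0.344
finger_force: 59.8
```

```bash
python3 -m creep '[[0,0,0.08,0],[-0.05,0,0.13,-0.2],[-0.12,-0.03,0.13,-0.45],[-0.2,-0.08,0.13,-0.7],[-0.25,-0.13,0.13,-0.9]]'; python3 -m creep '[[-0.02,-0.04,0,-0.2],[-0.046,-0.067,0,-0.4],[-0.046,-0.067,0,-0.487],[-0.046,-0.067,0,-0.487],[-0.046,-0.067,0,-0.487]]'
python3 - <<'E'
from h import *
s=bot.sense();print(s["tcp_pos"],s["tool_rot"],s["grip_width"],s["finger_force"])
for n in("wrist","side","top"):
    I,c=look(n);save("p_"+n,I)
    for q,z,p0 in(("tray",0,(448,-70,1.62)),("block",s["tcp_pos"][2]-42.4,(446,-35,-1.52))):
        p,m=mask(q,n)
        if m is not None: print(n,q,p,fit(q,[(c,m)],p0,z))
E
```

```text
clock: 8.85
tcp_pos: [470.6, 4.7, 119.7]
tool_rot: [0.841, -0.542, -0.001, 0.0]
force: [0.8, -0.8, -5.4]
grip_width: 0.343
finger_force: 62.2
clock: 9.48
tcp_pos: [445.6, -37.4, 119.8]
tool_rot: [0.725, -0.688, -0.002, -0.003]
force: [0.1, 0.6, -5.0]
grip_width: 0.347
finger_force: 62.2
[445.6 -37.4 119.8] [ 0.7 -0.7 -0.  -0. ] 0.34721386856180453 62.198002338409424
wrist tray 0.8 (array([ 449.1, -111.7]), np.float64(92.55477635467484), np.float64(0.5388903360250065))
wrist block 0.67 (array([445.5, -34.4]), np.float64(-87.11543720831862), np.float64(0.9682727946627131))
side tray 0.59 (array([447.7, -68.8]), np.float64(93.87687528155413), np.float64(0.6510917030567686))
side block 0.83 (array([447.8, -29.9]), np.float64(-88.7733534727508), np.float64(0.8755622188905547))
top tray 0.72 (array([448., -70.]), np.float64(92.81916281119338), np.float64(0.0))
top block 0.57 (array([446., -35.]), np.float64(-87.08958485988514), np.float64(0.0))
```

View pics/p_wrist.png

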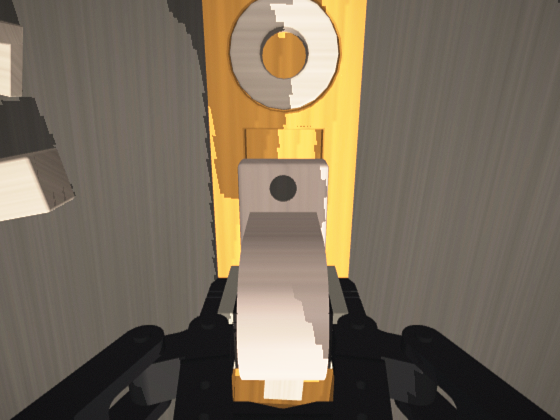

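The wrist view shows the block held over the pocket, yaw aligned. The pocket's far corners are at (246,128) and (323,128), the flange at (284,53). I'll work out the offset from those.

Run:
```python
from h import *
c=bot.calibration("wrist")
P=back(c,[[246,128],[323,128],[284.5,128]],20);print("far edge",P)
# flange top outline centre
I=cv2.imread("pics/p_wrist.png")
print("flange c",back(c,[284,53],30), "tray L/R edge rows 130", back(c,[[208,130],[359,130]],20))
u=np.array([np.cos(np.radians(92.8)),np.sin(np.radians(92.8))]);print("hole from far edge",P[2,:2]+55*u)
# block near base top edge (z=base+14): pixels (240,160),(328,160)
zb=bot.sense()["tcp_pos"][2]-42.4+14
E=back(c,[[240,160],[328,160]],zb);print("block edge",E,"block centre",E.mean(0)[:2]+50*u)
```

```text
far edge [[470.5 -90.3  20. ]
 [424.  -92.7  20. ]
 [447.3 -91.5  20. ]]
flange c [[ 449.7 -132.7   30. ]] tray L/R edge rows 130 [[493.6 -87.9  20. ]
 [402.1 -92.6  20. ]]
hole from far edge [444.6 -36.5]
block edge [[466.3 -85.1  91.4]
 [428.5 -87.1  91.4]] block centre [445.  -36.2]
```

```bash
python3 -m creep '[[0,0,-0.03,0],[0,0,-0.06,0],[0,0,-0.08,0],[0,0,-0.095,0],[0,0,-0.1,0]]'; python3 -m creep '[[0,0,-0.003,0],[0,0,-0.006,0],[0,0,-0.009,0],[0,0,-0.012,0],[0,0,-0.012,0]]'
```

```text
clock: 10.55
tcp_pos: [445.3, -37.5, 59.4]
tool_rot: [0.725, -0.689, -0.002, -0.003]
force: [-0.4, 0.1, -5.7]
grip_width: 0.343
finger_force: 62.2
clock: 11.18
tcp_pos: [445.4, -37.5, 52.6]
tool_rot: [0.725, -0.689, -0.002, -0.003]
force: [0.3, 0.6, -6.0]
grip_width: 0.344
finger_force: 62.2
```

```bash
python3 -m creep '[[0,0,-0.0015,0],[0,0,-0.0025,0],[0,0,-0.004,0],[0,0,-0.004,0],[0,0,-0.004,0]]'
```

```text
clock: 11.8
tcp_pos: [445.5, -37.4, 50.5]
tool_rot: [0.725, -0.689, -0.002, -0.003]
force: [-1.8, 3.1, 5.0]
grip_width: 0.345
finger_force: 63.8
```

```bash
python3 -m creep '[[0,0,0,0],[0,0,0,0],[0,0,0,0],[0,0,0.0,0],[0,0,0.04,0]]' 1; python3 -m creep '[[0,0,0.1,0],[0,0,0.2,0],[0,-0.05,0.25,0.2],[0,-0.15,0.25,0.4],[0,-0.25,0.25,0.6]]'
python3 - <<'E'
from h import *
for n in("top","side","wrist"):
    I,c=look(n);save("q_"+n,I);p,m=mask("block",n)
    if m is not None: print(n,p,fit("block",[(c,m)],(445,-36,-1.52),8))
s=bot.sense();print(s["tcp_pos"],s["tool_rot"],s["joint_pos"])
E
```

```text
clock: 12.42
tcp_pos: [444.5, -37.4, 73.5]
tool_rot: [0.725, -0.689, -0.003, -0.002]
force: [0.8, 0.2, -0.1]
grip_width: 1.001
finger_force: 0.0
clock: 13.05
tcp_pos: [446.0, -182.0, 225.0]
tool_rot: [0.864, -0.504, -0.002, -0.002]
force: [1.3, 0.2, -0.3]
grip_width: 1.0
finger_force: 0.0
top 0.87 (array([445.3, -33.3]), np.float64(-88.42397602697582), np.float64(0.952076677316294))
side 0.94 (array([446.8, -24.8]), np.float64(-87.45054654435495), np.float64(0.7872))
wrist 0.89 (array([445.6, -34.4]), np.float64(-86.67431842418306), np.float64(0.9672405547584888))
[ 445.5 -179.9  224. ] [ 0.9 -0.5 -0.  -0. ] [-0.5  0.3  2.   0.   0.9  2.2]
```

View pics/q_side.png

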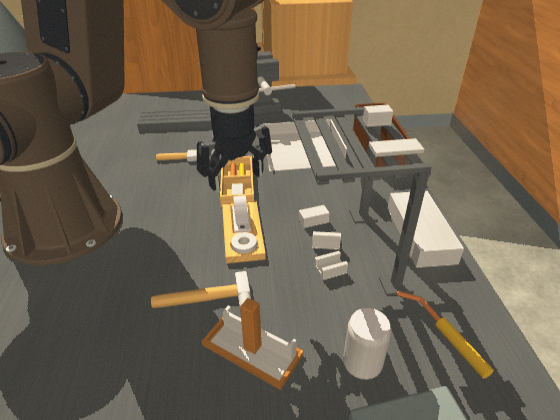

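The block sits in the pocket (fits within about 2 mm). The moves only turn about z, so I'll test in free air, high above the rack, how the arm behaves at its reach limit, since the sweep needs a lean.

```bash
python3 -m creep '[[0,-0.1,0.1,0],[0.1,-0.1,0.2,0],[0.2,-0.1,0.3,0],[0.3,-0.1,0.4,0],[0.4,-0.1,0.5,0]]'; python3 -m creep '[[0.1,0,0.05,0],[0.2,0,0.1,0],[0.3,0,0.15,0],[0.4,0,0.2,0],[0.5,0,0.25,0]]';python3 -m creep '[[0.1,0,0.05,0],[0.2,0,0.1,0],[0.3,0,0.15,0],[0.4,0,0.2,0],[0.5,0,0.25,0]]'; python3 -c "
from h import *
s=bot.sense();print(s['joint_pos'].round(3).tolist(),s['tcp_pos'])"
```

```text
clock: 13.98
tcp_pos: [615.6, -237.7, 453.3]
tool_rot: [0.862, -0.506, -0.003, -0.002]
force: [1.5, -1.5, 0.2]
grip_width: 0.994
finger_force: 0.0
clock: 14.6
tcp_pos: [821.3, -231.3, 548.4]
tool_rot: [0.862, -0.506, 0.01, -0.006]
force: [89.8, -27.6, 92.8]
grip_width: 0.999
finger_force: 0.0
clock: 15.22
tcp_pos: [858.2, -198.2, 538.0]
tool_rot: [0.861, -0.506, 0.036, -0.014]
force: [-0.6, -0.5, 0.1]
grip_width: 1.001
finger_force: 0.0
[-0.265, 0.841, 0.236, 0.008, 1.988, 2.373] [ 858.2 -198.2  538. ]
```

The limit gives a slight tilt (about 4°) but also a force spike when it stops hard, so I'll be gentler there. Next I check whether the tilt persists when backing off.

```bash
python3 -m creep '[[-0.03,0,0,0],[-0.08,0,0,0],[-0.13,0,0,0],[-0.17,0,0,0],[-0.2,0,0,0]]';  python3 -m creep '[[0,0,0,0],[0,0,0,0],[0,0,0,0],[0,0,0,0],[0,0,0,0]]';python3 -c "
from h import *
s=bot.sense();print(s['joint_pos'].round(3).tolist(),s['tcp_pos'],s['tool_rot'].round(4).tolist())"
```

```text
clock: 15.85
tcp_pos: [736.9, -198.5, 538.4]
tool_rot: [0.861, -0.506, 0.036, -0.014]
force: [0.5, -0.1, -0.3]
grip_width: 1.0
finger_force: 0.0
clock: 16.48
tcp_pos: [738.5, -198.4, 537.2]
tool_rot: [0.862, -0.506, 0.035, -0.014]
force: [-0.6, 0.3, -0.1]
grip_width: 0.999
finger_force: 0.0
[-0.307, 0.516, 0.847, 0.011, 1.704, 2.328] [ 738.5 -198.4  537.2] [0.8616, -0.5062, 0.0352, -0.0136]
```

Tilt does persist (commands start from the reached pose), so leaning at the reach limit is a usable way to get the needed hand angle. First I turn the tool so the lean falls square to the jaws, and then lean out gently.

```bash
cat >> h.py <<'E'
def lean():
    from scipy.spatial.transform import Rotation as R
    s=bot.sense(); m=R.from_quat(s["tool_rot"]).as_matrix(); z=m[:,2]
    az=np.degrees(np.arctan2(z[1],z[0])); 
    print("t",s["clock"],"tcp",s["tcp_pos"],"tilt",np.degrees(np.arccos(-z[2])).round(1),"heading",az.round(1),"y-axis",m[:,1].round(3),"yaw of jaws x",np.degrees(np.arctan2(-m[0,1],m[1,1])).round(1),"q",s["joint_pos"].round(2),"F",s["force"])
E
python3 -m creep '[[0.02,0,0,0.2],[0.06,0,0,0.4],[0.1,0,0,0.6],[0.13,0,0,0.8],[0.15,0,0,1]]'; python3 -m creep '[[0.02,0,0,0.1],[0.05,0,0,0.15],[0.08,0,0,0.15],[0.11,0,0,0.15],[0.14,0,0,0.15]]'; python3 -c "
from h import *
lean()"
```

```text
clock: 17.1
tcp_pos: [829.0, -198.3, 536.9]
tool_rot: [0.99, -0.135, 0.027, -0.026]
force: [-0.5, 0.6, 0.2]
grip_width: 1.001
finger_force: 0.0
clock: 17.73
tcp_pos: [878.3, -189.9, 515.7]
tool_rot: [0.995, -0.08, 0.046, -0.025]
force: [0.1, 0.9, 0.7]
grip_width: 1.001
finger_force: 0.0
t 17.725 tcp [ 878.3 -189.9  515.7] tilt 6.0 heading 24.3 y-axis [-0.2 -1.  -0.1] yaw of jaws x 170.9 q [-0.3  0.9  0.2  0.1  2.   1.5] F [0.1 0.9 0.7]
```

```bash
python3 -m creep '[[0.3,-0.07,0,0],[1,-0.22,0,0],[1,-0.22,0,0],[1,-0.22,0,0],[1,-0.22,0,0]]';  python3 -c "
from h import *
lean()"
```

```text
clock: 18.35
tcp_pos: [955.1, -203.7, 411.7]
tool_rot: [0.994, -0.081, 0.071, -0.022]
force: [0.3, 1.1, 0.1]
grip_width: 0.996
finger_force: 0.0
t 18.35 tcp [ 955.1 -203.7  411.7] tilt 8.6 heading 12.6 y-axis [-0.2 -1.  -0.1] yaw of jaws x 170.9 q [-0.3  1.   0.2  0.1  1.8  1.5] F [0.3 1.1 0.1]
```

```bash
python3 -m creep '[[1,-0.22,0.2,0],[1,-0.22,0.2,0],[1,-0.22,0.2,0],[1,-0.22,0.2,0],[1,-0.22,0.2,0]]';  python3 -c "
from h import *
lean()"
```

```text
clock: 18.98
tcp_pos: [997.9, -209.8, 367.4]
tool_rot: [0.991, -0.081, 0.101, -0.018]
force: [0.1, 0.4, 0.2]
grip_width: 0.998
finger_force: 0.0
t 18.975 tcp [ 997.9 -209.8  367.4] tilt 11.8 heading 5.6 y-axis [-0.2 -1.  -0.1] yaw of jaws x 170.9 q [-0.3  1.   0.2  0.1  1.7  1.5] F [0.1 0.4 0.2]
```

```bash
python3 -m creep '[[1,-0.22,0.5,0],[1,-0.22,0.5,0],[1,-0.22,0.5,0],[1,-0.22,0.5,0],[1,-0.22,0.5,0]]';  python3 -c "
from h import *
lean()"; python3 -m creep '[[1,-0.22,0.7,0],[1,-0.22,0.7,0],[1,-0.22,0.7,0],[1,-0.22,0.7,0],[1,-0.22,0.7,0]]';  python3 -c "
from h import *
lean()"
```

```text
clock: 19.6
tcp_pos: [1013.4, -210.4, 386.5]
tool_rot: [0.988, -0.082, 0.131, -0.015]
force: [0.6, -0.0, -1.0]
grip_width: 0.997
finger_force: 0.0
t 19.6 tcp [1013.4 -210.4  386.5] tilt 15.1 heading 1.6 y-axis [-0.2 -1.  -0.1] yaw of jaws x 170.9 q [-0.3  1.   0.2  0.1  1.6  1.5] F [ 0.6 -0.  -1. ]
clock: 20.23
tcp_pos: [1016.1, -208.8, 433.0]
tool_rot: [0.983, -0.083, 0.161, -0.011]
force: [0.4, -0.6, 0.7]
grip_width: 0.999
finger_force: 0.0
t 20.225 tcp [1016.1 -208.8  433. ] tilt 18.5 heading -0.9 y-axis [-0.2 -1.  -0. ] yaw of jaws x 170.8 q [-0.3  1.   0.2  0.1  1.6  1.5] F [ 0.4 -0.6  0.7]
```

```bash
for i in 1; do python3 -m creep '[[1,-0.22,0.5,0.11],[1,-0.22,0.5,0.11],[1,-0.22,0.5,0.11],[1,-0.22,0.5,0.11],[1,-0.22,0.5,0.11]]'; done;  python3 -m creep '[[1,-0.22,0.6,0],[1,-0.22,0.6,0],[1,-0.22,0.6,0],[1,-0.22,0.6,0],[1,-0.22,0.6,0]]';  python3 -m creep '[[1,-0.22,0.6,0],[1,-0.22,0.6,0],[1,-0.22,0.6,0],[1,-0.22,0.6,0],[1,-0.22,0.6,0]]';  python3 -c "
from h import *
lean()"
```

```text
clock: 20.85
tcp_pos: [1035.1, -208.9, 439.7]
tool_rot: [0.981, -0.041, 0.19, -0.013]
force: [0.6, -0.9, 0.4]
grip_width: 1.001
finger_force: 0.0
clock: 21.48
tcp_pos: [1048.0, -209.0, 464.1]
tool_rot: [0.975, -0.042, 0.22, -0.008]
force: [0.1, -1.0, -0.4]
grip_width: 1.002
finger_force: 0.0
clock: 22.1
tcp_pos: [1062.2, -209.9, 485.2]
tool_rot: [0.967, -0.043, 0.249, -0.003]
force: [0.3, 0.1, -0.1]
grip_width: 1.0
finger_force: 0.0
t 22.1 tcp [1062.2 -209.9  485.2] tilt 28.9 heading -1.8 y-axis [-0.1 -1.  -0. ] yaw of jaws x 175.3 q [-0.3  0.9  0.2  0.1  1.5  1.4] F [ 0.3  0.1 -0.1]
```

```bash
python3 -m creep '[[1,-0.22,0.6,0],[1,-0.22,0.6,0],[1,-0.22,0.6,0],[1,-0.22,0.6,0],[1,-0.22,0.6,0]]';  python3 -m creep '[[1,-0.22,0.5,0],[1,-0.22,0.5,0],[1,-0.22,0.5,0],[1,-0.22,0.5,0],[1,-0.22,0.5,0]]';  python3 -m creep '[[1,-0.22,0.5,0],[1,-0.22,0.5,0],[1,-0.22,0.5,0],[1,-0.22,0.5,0],[1,-0.22,0.5,0]]';  python3 -c "
from h import *
np.set_printoptions(precision=3,suppress=True)
lean()"
```

```text
clock: 22.72
tcp_pos: [1077.2, -211.4, 504.3]
tool_rot: [0.959, -0.044, 0.278, 0.001]
force: [0.1, 0.7, -0.2]
grip_width: 0.999
finger_force: 0.0
clock: 23.35
tcp_pos: [1100.6, -215.2, 506.5]
tool_rot: [0.951, -0.045, 0.307, 0.006]
force: [-0.0, 0.1, 0.4]
grip_width: 0.999
finger_force: 0.0
clock: 23.98
tcp_pos: [1122.1, -218.9, 511.3]
tool_rot: [0.941, -0.046, 0.336, 0.01]
force: [0.7, 0.4, -0.2]
grip_width: 0.996
finger_force: 0.0
t 23.975 tcp [1122.089 -218.917  511.285] tilt 39.2 heading -4.6 y-axis [-0.093 -0.996 -0.011] yaw of jaws x 174.6 q [-0.25  0.96  0.24  0.12  1.27  1.42] F [ 0.671  0.446 -0.167]
```

The lean is now 39°, square to the jaws within 1°. I'll head back to the sweeper.

```bash
python3 -m creep '[[-0.05,0,0,0],[-0.15,0,0,-0.1],[-0.25,0,0,-0.2],[-0.35,0,0,-0.28],[-0.45,0,-0.02,-0.35]]'; python3 -m creep '[[-0.1,-0.03,0,-0.08],[-0.2,-0.06,0,-0.16],[-0.3,-0.1,0,-0.24],[-0.4,-0.15,-0.03,-0.3],[-0.48,-0.2,-0.08,-0.345]]'; python3 -c "
from h import *
lean()"
```

```text
clock: 24.6
tcp_pos: [882.4, -218.5, 504.8]
tool_rot: [0.925, -0.175, 0.332, 0.057]
force: [1.2, -0.8, 0.2]
grip_width: 0.999
finger_force: 0.0
clock: 25.22
tcp_pos: [603.1, -334.5, 461.8]
tool_rot: [0.893, -0.298, 0.322, 0.101]
force: [0.5, -1.3, -0.6]
grip_width: 0.996
finger_force: 0.0
t 25.225 tcp [ 603.1 -334.5  461.8] tilt 39.4 heading -35.9 y-axis [-0.6 -0.8 -0. ] yaw of jaws x 143.3 q [-0.5  0.1  1.8 -0.1  0.6  1.8] F [ 0.5 -1.3 -0.6]
```

```bash
python3 -m creep '[[-0.08,-0.04,-0.06,0],[-0.17,-0.09,-0.15,0],[-0.17,-0.115,-0.25,0],[-0.17,-0.115,-0.33,0],[-0.17,-0.115,-0.33,0]]'
python3 - <<'E'
from h import *
lean()
I,c=look("wrist");save("s_wrist",I)
for n in("wrist","top","side"):
    if n!="wrist": I,c=look(n)
    p,m=mask("sweeper",n)
    if m is not None: print(n,p,fit("sweeper",[(c,m)],(458,-404,-.64),3))
lean()
E
```

```text
clock: 25.85
tcp_pos: [510.6, -398.3, 284.2]
tool_rot: [0.893, -0.294, 0.328, 0.093]
force: [1.5, 0.3, 1.2]
grip_width: 1.002
finger_force: 0.0
t 25.85 tcp [ 510.6 -398.3  284.2] tilt 39.8 heading -34.1 y-axis [-0.6 -0.8 -0. ] yaw of jaws x 144.1 q [-0.8  0.2  2.1  0.9  0.1  0.6] F [1.5 0.3 1.2]
wrist 0.91 (array([ 456.8, -403.5]), np.float64(-36.4728345110533), np.float64(0.8298334540188269))
top 0.65 (array([ 459.2, -399.5]), np.float64(-39.120956692008164), np.float64(0.35872453498671386))
side 0.59 (array([ 457.8, -404.6]), np.float64(-37.15068677838733), np.float64(0.9448571428571428))
t 26.15 tcp [ 511.7 -398.   286.4] tilt 39.9 heading -34.0 y-axis [-0.6 -0.8 -0. ] yaw of jaws x 144.2 q [-0.8  0.2  2.1  0.9  0.1  0.6] F [-0.1  0.3 -0.4]
```

View pics/s_wrist.png

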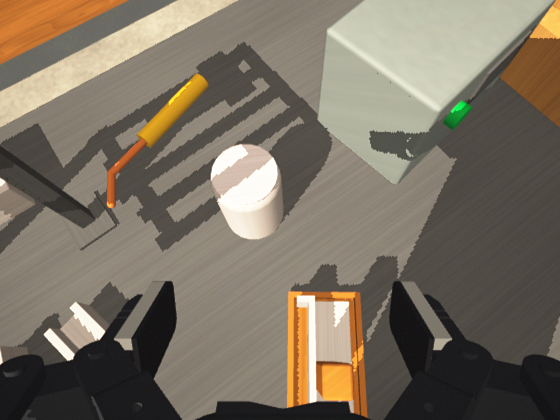

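The wrist view shows the nest and sweeper between the jaws at about (325,360) and the tin at (248,190). Joint 5 is near its lower limit, so I'll fit a planar arm model to check that the grasp pose is attainable.

```bash
cat > kin.py <<'E'
from h import *
from scipy.optimize import least_squares
from scipy.spatial.transform import Rotation as Ro
D=[(.48,1.596,1.065,650,242.3),(.841,.236,1.988,880.8,538),(.516,.847,1.704,764.7,537.2),(.96,.24,1.27,1143.2,511.3)]
def fk(p,a,b,c):
    h,r0,L2,L3,o,Lt=p
    return np.array([r0+L2*np.sin(a)+L3*np.sin(a+b)+o*np.cos(a+b)+Lt*np.sin(a+b+c), h+L2*np.cos(a)+L3*np.cos(a+b)-o*np.sin(a+b)+Lt*np.cos(a+b+c)])
f=lambda p: np.concatenate([fk(p,*d[:3])-d[3:] for d in D]+[[p[4]*.05,(p[1]-50)*.02]])
S=least_squares(f,[400,100,600,600,0,300]).x
E
python3 - <<'E'
from kin import *
print(S,f(S))
s=bot.sense();q=s["joint_pos"];m=Ro.from_quat(s["tool_rot"]).as_matrix();w=s["tcp_pos"]-S[5]*m[:,2];print("wrist pred from tool",np.hypot(*w[:2]),w[2],"from joints",fk(np.r_[S[:5],0],q[1],q[2],0),q)
def need(tcp,yaw,tilt):
    y=np.radians(yaw);t=np.radians(tilt);z=np.array([np.sin(t)*np.cos(y),np.sin(t)*np.sin(y),-np.cos(t)])
    w=np.array(tcp)-S[5]*z; r=np.hypot(w[0],w[1]); q1=np.arctan2(w[1],w[0])
    g=least_squares(lambda v: fk(np.r_[S[:5],0],v[0],v[1],0)-[r,w[2]],[.4,1.8],bounds=([-.82,.23],[2.05,2.67]))
    a,b=g.x; fd=np.array([np.sin(a+b)*np.cos(q1),np.sin(a+b)*np.sin(q1),np.cos(a+b)])
    return "res %.1f q1 %.2f q2 %.2f q3 %.2f | q5 %.2f  radial sign %.2f"%(np.abs(g.fun).max(),q1,a,b,np.arccos(fd@z),np.pi-t-(a+b))
for tcp,yaw in (((511,-398,286),-34),((462,-407,240),-36.7),((462,-407,87),-36.7),((462,-407,150),-36.7),((630,-330,95),2),((630,-330,60+87),0),((635,-200,95),2),((640,0,95),2),((645,200,95),2),((645,280,95),2)):
    print(tcp,yaw,*[need(tcp,yaw,t) for t in (39.5,30)],sep="\n   ")
E
```

```text
[327.4   3.  593.1 444.7  33.2 366.7] [ 0.1  0.2 -0.5  0.7  0.2 -0.3  0.3 -0.6  1.7 -0.9]
wrist pred from tool 413.6796252266643 567.5941639961618 from joints [418.  568.7] [-0.8  0.2  2.1  0.9  0.1  0.6]
(511, -398, 286)
   -34
   res 0.0 q1 -0.70 q2 0.21 q3 2.15 | q5 0.12  radial sign 0.09
   res 0.0 q1 -0.69 q2 0.23 q3 2.01 | q5 0.38  radial sign 0.38
(462, -407, 240)
   -36.7
   res 0.0 q1 -0.77 q2 0.25 q3 2.26 | q5 0.10  radial sign -0.06
   res 0.0 q1 -0.76 q2 0.25 q3 2.13 | q5 0.25  radial sign 0.24
(462, -407, 87)
   -36.7
   res 0.0 q1 -0.77 q2 0.61 q3 2.36 | q5 0.52  radial sign -0.52
   res 0.0 q1 -0.76 q2 0.55 q3 2.24 | q5 0.18  radial sign -0.17
(462, -407, 150)
   -36.7
   res 0.0 q1 -0.77 q2 0.45 q3 2.34 | q5 0.34  radial sign -0.34
   res 0.0 q1 -0.76 q2 0.41 q3 2.21 | q5 0.06  radial sign -0.01
(630, -330, 95)
   2
   res 0.0 q1 -0.71 q2 0.66 q3 2.05 | q5 0.46  radial sign -0.26
   res 0.0 q1 -0.65 q2 0.63 q3 1.95 | q5 0.35  radial sign 0.04
(630, -330, 147)
   0
   res 0.0 q1 -0.69 q2 0.56 q3 2.05 | q5 0.42  radial sign -0.16
   res 0.0 q1 -0.64 q2 0.54 q3 1.94 | q5 0.38  radial sign 0.14
(635, -200, 95)
   2
   res 0.0 q1 -0.48 q2 0.62 q3 2.21 | q5 0.44  radial sign -0.37
   res 0.0 q1 -0.43 q2 0.58 q3 2.10 | q5 0.23  radial sign -0.06
(640, 0, 95)
   2
   res 0.0 q1 -0.02 q2 0.60 q3 2.31 | q5 0.46  radial sign -0.46
   res 0.0 q1 -0.01 q2 0.55 q3 2.19 | q5 0.12  radial sign -0.12
(645, 200, 95)
   2
   res 0.0 q1 0.44 q2 0.62 q3 2.20 | q5 0.41  radial sign -0.37
   res 0.0 q1 0.40 q2 0.58 q3 2.09 | q5 0.18  radial sign -0.05
(645, 280, 95)
   2
   res 0.0 q1 0.58 q2 0.64 q3 2.12 | q5 0.41  radial sign -0.31
   res 0.0 q1 0.53 q2 0.61 q3 2.01 | q5 0.25  radial sign 0.00
```

```bash
python3 -m creep '[[-0.02,-0.003,-0.03,0],[-0.04,-0.007,-0.06,0],[-0.06,-0.01,-0.09,0],[-0.08,-0.013,-0.12,0],[-0.083,-0.015,-0.143,0]]'; python3 -c "
from h import *
lean()"; python3 -m creep '[[0,0,0,0],[0,0,0,0],[0,0,0,0],[0,0,0,0],[0,0,0,0]]'; python3 -c "
from h import *
lean()"
```

```text
clock: 26.78
tcp_pos: [471.4, -401.3, 214.1]
tool_rot: [0.894, -0.291, 0.33, 0.086]
force: [0.8, 0.9, -0.1]
grip_width: 1.003
finger_force: 0.0
t 26.775 tcp [ 471.4 -401.3  214.1] tilt 39.8 heading -32.6 y-axis [-0.6 -0.8 -0. ] yaw of jaws x 144.8 q [-0.9  0.3  2.3  2.1  0.2 -0.7] F [ 0.8  0.9 -0.1]
clock: 27.4
tcp_pos: [471.0, -400.8, 213.1]
tool_rot: [0.894, -0.291, 0.328, 0.085]
force: [-0.5, -0.2, 0.7]
grip_width: 0.998
finger_force: 0.0
t 27.4 tcp [ 471.  -400.8  213.1] tilt 39.7 heading -32.6 y-axis [-0.6 -0.8 -0. ] yaw of jaws x 144.7 q [-0.9  0.3  2.3  2.1  0.2 -0.7] F [-0.5 -0.2  0.7]
```

```bash
python3 -m creep '[[-0.01,-0.007,-0.03,-0.03],[-0.0155,-0.0105,-0.07,-0.03],[-0.0155,-0.0105,-0.105,-0.03],[-0.0155,-0.0105,-0.105,-0.03],[-0.0155,-0.0105,-0.105,-0.03]]'
python3 - <<'E'
from h import *
lean()
I,c=look("wrist");save("s2",I);p,m=mask("sweeper","wrist");print(p,fit("sweeper",[(c,m)],(458,-404,-.64),3) if m is not None else 0)
I,c=look("side");save("s2side",I)
E
```

```text
clock: 28.02
tcp_pos: [461.8, -407.2, 150.3]
tool_rot: [0.891, -0.302, 0.327, 0.089]
force: [0.3, -0.2, -0.3]
grip_width: 1.0
finger_force: 0.0
t 28.025 tcp [ 461.8 -407.2  150.3] tilt 39.7 heading -33.9 y-axis [-0.6 -0.8 -0. ] yaw of jaws x 143.4 q [-0.9  0.5  2.3  2.6  0.4 -1.2] F [ 0.3 -0.2 -0.3]
0.8 (array([ 456.5, -403.9]), np.float64(-36.802028716970256), np.float64(0.8972539339709966))
```

View pics/s2.png

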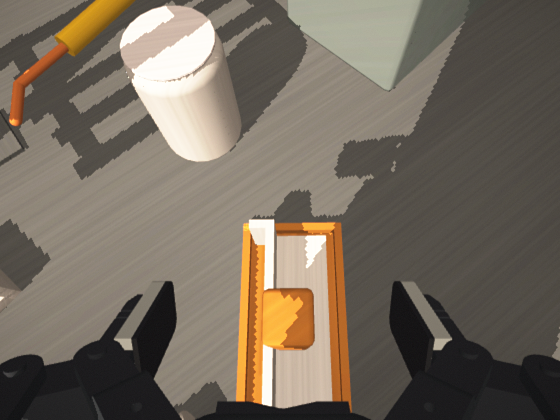

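The handle top, at (288,320), sits centred between the open jaws, so I'm going down to grip.

```bash
python3 -m creep '[[0,0,-0.05,0],[0,0,-0.09,0],[0,0,-0.106,0],[0,0,-0.106,0],[0,0,-0.106,0]]'; python3 -m creep '[[0,0,0,0],[0,0,0,0],[0,0,0,0],[0,0,0,0],[0,0,0,0]]' -1 100;  python3 -c "
from h import *
lean()"
```

```text
clock: 28.8
tcp_pos: [461.8, -407.4, 87.1]
tool_rot: [0.891, -0.302, 0.328, 0.089]
force: [-0.7, 0.1, -0.6]
grip_width: 1.003
finger_force: 0.0
clock: 29.42
tcp_pos: [461.6, -407.5, 86.6]
tool_rot: [0.891, -0.302, 0.328, 0.089]
force: [-4.0, 0.3, 7.1]
grip_width: 0.271
finger_force: 96.5
t 29.425 tcp [ 461.6 -407.5   86.6] tilt 39.7 heading -34.0 y-axis [-0.6 -0.8 -0. ] yaw of jaws x 143.4 q [-0.9  0.6  2.4  2.8  0.5 -1.4] F [-4.   0.3  7.1]
```

Gripped: the opening is about 23 mm against the 24 mm handle. I'll lift, swing towards the lane and re-measure the tin, the pan and the offcuts.

```bash
python3 -m creep '[[0,0,0.025,0],[0,0,0.06,0],[0.01,0.03,0.08,0.1],[0.03,0.07,0.08,0.25],[0.05,0.1,0.08,0.43]]'; python3 -m creep '[[0.01,0.01,0,0.15],[0.02,0.03,0,0.35],[0.023,0.03,0,0.43],[0.023,0.03,0,0.43],[0.023,0.03,0,0.43]]'
cat >> h.py <<'E'
cyl=lambda r,h:np.array([[r*np.cos(t),r*np.sin(t),z] for t in np.linspace(0,2*np.pi,24) for z in(0,h)])
M["tin"]=[cyl(36,110)]
M["pan"]=[box(-119,119,-101,101,0,3),box(-119,119,-126,-101,0,1),box(-119,-117,-101,101,0,40),box(117,119,-101,101,0,40),box(-119,119,99,101,0,40)]
E
python3 - <<'E'
from h import *
lean()
for n in("side","top"):
    I,c=look(n);save("c_"+n,I)
    for q,p0 in dict(tin=(608,-418,0),pan=(650,335,.05),slug=(629,-43,.22),angle=(645,-125,-.16),channel=(639,-217,.25),sweeper=(502,-330,.03)).items():
        p,m=mask(q,n)
        if m is not None: print(n,q,round(p,2),*fit(q,[(c,m)],p0,bot.sense()["tcp_pos"][2]-83.6 if q=="sweeper" else 0))
E
```

```text
clock: 30.05
tcp_pos: [491.2, -345.5, 133.9]
tool_rot: [0.93, -0.146, 0.337, 0.032]
force: [-0.1, -0.1, -4.7]
grip_width: 0.265
finger_force: 97.2
clock: 30.68
tcp_pos: [504.9, -328.8, 133.8]
tool_rot: [0.941, 0.01, 0.338, -0.024]
force: [-0.2, 0.1, -4.3]
grip_width: 0.27
finger_force: 97.2
t 30.675 tcp [ 504.9 -328.8  133.8] tilt 39.6 heading 4.7 y-axis [ 0. -1. -0.] yaw of jaws x -178.0 q [-1.   0.5  2.2  1.6  0.6 -0.8] F [-0.2  0.1 -4.3]
side tin 0.73 [ 656.4 -444.8] 2.943728725395429 0.8904156647200275
side slug 0.66 [631.6 -42.1] 16.19122841739595 0.8905723905723906
side angle 0.77 [ 645.8 -125.4] -8.909905071280024 0.939453125
side channel 0.93 [ 641.3 -216.3] 15.02447194082708 0.9004037685060565
side sweeper 0.97 [ 502.6 -326. ] 2.0773931533537158 0.887256371814093
top tin 0.85 [ 651.3 -443.6] 1.2107564930027896 0.8770325203252033
top pan 0.68 [648.  337.1] 2.6081106267248795 0.9808664259927797
top slug 0.64 [638.7 -40.4] 12.643285087297933 0.18765432098765433
top angle 0.77 [ 648.3 -126. ] -9.747745311015672 0.41402714932126694
top channel 0.57 [ 646.9 -213.4] 19.2619879473744 0.4817351598173516
top sweeper 0.76 [ 500.9 -328.1] 1.0801376563938463 0.45029239766081863
```

View pics/c_side.png

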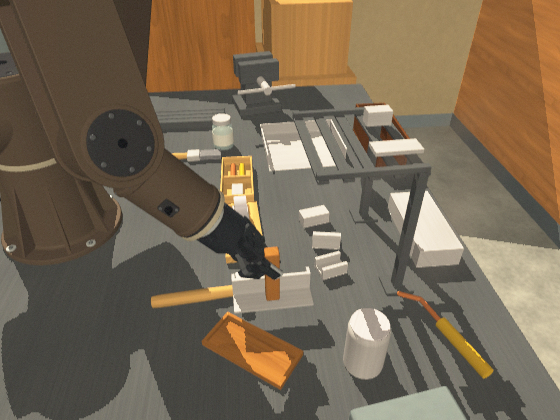

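The side view shows the sweeper held upright at (270,285), the nest empty at (252,347), and the offcuts at (315,216), (326,240) and (331,265) undisturbed. I'll move in behind the channel.

```bash
python3 -m creep '[[0.07,0,0,0],[0.14,0.02,0,0],[0.21,0.04,-0.01,0],[0.218,0.04,-0.04,0],[0.218,0.04,-0.068,0]]'; python3 -m creep '[[0,0,-0.003,0],[0,0,-0.005,0],[0,0,-0.005,0],[0,0,-0.005,0],[0,0,-0.005,0]]'; python3 -c "
from h import *
lean()"
```

```text
clock: 32.0
tcp_pos: [636.8, -304.5, 92.8]
tool_rot: [0.941, 0.011, 0.338, -0.024]
force: [0.1, -0.3, -4.7]
grip_width: 0.272
finger_force: 98.9
clock: 32.62
tcp_pos: [636.1, -305.3, 90.8]
tool_rot: [0.941, 0.01, 0.338, -0.024]
force: [0.0, 0.4, -3.7]
grip_width: 0.268
finger_force: 98.8
t 32.625 tcp [ 636.1 -305.3   90.8] tilt 39.7 heading 4.7 y-axis [ 0. -1. -0.] yaw of jaws x -177.9 q [-0.7  0.7  2.1  1.8  0.5 -0.8] F [ 0.   0.4 -3.7]
```

```bash
python3 -m creep '[[0.001,0.03,-0.001,0],[0.002,0.065,-0.001,0],[0.003,0.1,-0.001,0],[0.004,0.13,-0.001,0],[0.005,0.16,-0.001,0]]';  python3 -m creep '[[0.001,0.035,0,0],[0.002,0.07,0,0],[0.003,0.105,0,0],[0.004,0.14,0,0],[0.005,0.175,0,0]]'; python3 -c "
from h import *
lean()
for n in ('side','wrist'): I,c=look(n);save('d_'+n,I)
cv2.imwrite('pics/d.png',np.hstack([cv2.imread('pics/d_side.png')[100:400,150:510],cv2.imread('pics/d_wrist.png')[60:360,80:520]]))"
```

```text
clock: 33.25
tcp_pos: [639.2, -209.1, 90.0]
tool_rot: [0.941, 0.01, 0.338, -0.024]
force: [1.7, -3.0, -5.2]
grip_width: 0.268
finger_force: 99.2
clock: 33.88
tcp_pos: [642.4, -104.3, 90.1]
tool_rot: [0.941, 0.01, 0.338, -0.024]
force: [-0.1, -6.0, -2.8]
grip_width: 0.266
finger_force: 99.5
t 33.875 tcp [ 642.4 -104.3   90.1] tilt 39.7 heading 4.6 y-axis [ 0. -1. -0.] yaw of jaws x -178.0 q [-0.4  0.6  2.3  2.5  0.5 -1.3] F [-0.1 -6.  -2.8]
```

View pics/d.png

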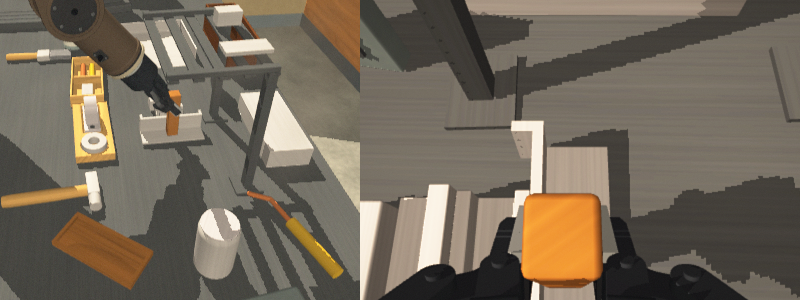

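The sweep is working: the sweeper is pushing the channel and angle ahead of it (left half, (172,120)), with only 6 N at the wrist. I'll continue.

```bash
python3 -m creep '[[0.001,0.035,0,0],[0.002,0.07,0,0],[0.003,0.105,0,0],[0.004,0.14,0,0],[0.005,0.175,0,0]]';  python3 -m creep '[[0.001,0.03,0,0],[0.002,0.06,0,0],[0.003,0.09,0,0],[0.004,0.12,0,0],[0.005,0.15,0,0]]'; python3 -c "
from h import *
lean()
for n in ('top','wrist'): I,c=look(n);save('e_'+n,I)
cv2.imwrite('pics/e.png',np.hstack([cv2.resize(cv2.imread('pics/e_top.png')[90:240,60:280],(440,300)),cv2.imread('pics/e_wrist.png')[120:420,100:460]]))"
```

```text
clock: 34.6
tcp_pos: [645.7, 0.2, 90.1]
tool_rot: [0.941, 0.01, 0.339, -0.024]
force: [0.3, -7.6, -1.6]
grip_width: 0.269
finger_force: 100.0
clock: 35.22
tcp_pos: [648.8, 90.2, 90.1]
tool_rot: [0.941, 0.01, 0.339, -0.024]
force: [-0.5, -8.0, -1.2]
grip_width: 0.269
finger_force: 100.1
t 35.225 tcp [648.8  90.2  90.1] tilt 39.7 heading 4.7 y-axis [ 0. -1. -0.] yaw of jaws x -178.0 q [ 0.1  0.6  2.3  3.2  0.4 -1.5] F [-0.5 -8.  -1.2]
```

View pics/e.png

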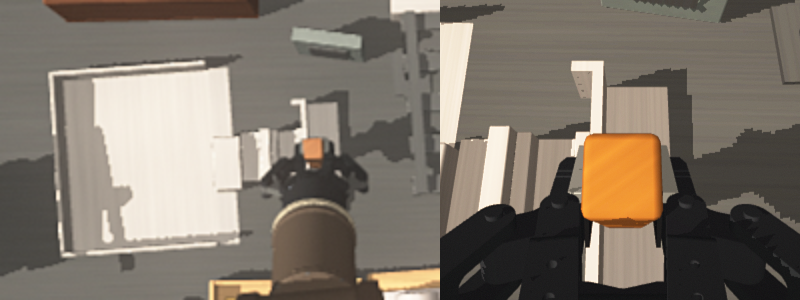

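The offcuts are in a line ahead of the blade: slug at the pan's ramp (226,163), then angle and channel at (255,155). I'll push them in steadily.

```bash
python3 -m creep '[[0,0.03,0,0],[0,0.06,0,0],[0,0.09,0,0],[0,0.12,0,0],[0,0.15,0,0]]';  python3 -m creep '[[0,0.03,0,0],[0,0.06,0,0],[0,0.09,0,0],[0,0.12,0,0],[0,0.145,0,0]]'; python3 -c "
from h import *
lean()
for n in ('top','wrist'): I,c=look(n);save('f_'+n,I)
cv2.imwrite('pics/f.png',np.hstack([cv2.resize(cv2.imread('pics/f_top.png')[90:240,60:280],(440,300)),cv2.imread('pics/f_wrist.png')[120:420,100:460]]))"
```

```text
clock: 35.95
tcp_pos: [648.8, 179.7, 90.1]
tool_rot: [0.941, 0.009, 0.339, -0.024]
force: [-0.3, -7.5, 0.6]
grip_width: 0.268
finger_force: 100.5
clock: 36.58
tcp_pos: [649.0, 266.6, 90.1]
tool_rot: [0.94, 0.01, 0.339, -0.024]
force: [-0.2, -8.9, 1.1]
grip_width: 0.27
finger_force: 100.6
t 36.575 tcp [649.  266.6  90.1] tilt 39.7 heading 4.6 y-axis [ 0. -1. -0.] yaw of jaws x -178.0 q [ 0.5  0.6  2.1  3.9  0.4 -1.9] F [-0.2 -8.9  1.1]
```

View pics/f.png

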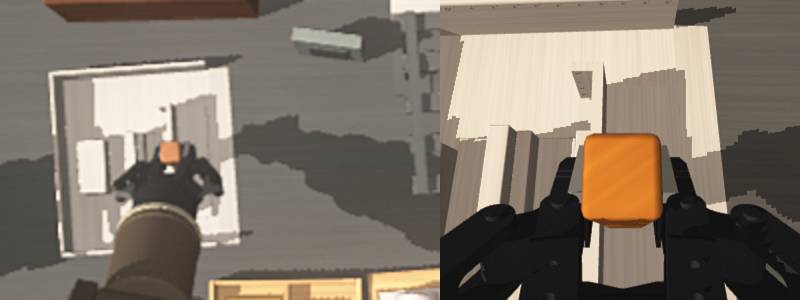

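All three offcuts are inside the pan: slug at (92,165), angle and channel just ahead of the blade at (135,155). One last small nudge, then I back straight out and return to the nest.

```bash
python3 -m creep '[[0,0.012,0,0],[0,0.02,0,0],[0,0,0,0],[0,-0.06,0,0],[0,-0.14,0,0]]';  python3 -m creep '[[0,-0.07,0.03,0],[-0.05,-0.14,0.1,0],[-0.11,-0.22,0.16,0],[-0.16,-0.29,0.16,0],[-0.2,-0.36,0.16,0]]'; python3 -m creep '[[-0.01,-0.09,0,0],[-0.02,-0.18,0,-0.1],[-0.03,-0.27,0,-0.2],[-0.04,-0.36,0,-0.3],[-0.05,-0.44,0,-0.4]]'
python3 - <<'E'
from h import *
lean()
I,c=look("top");save("g_top",I)
for q,p0 in dict(slug=(650,390,0.1),angle=(650,340,0),channel=(650,300,0)).items():
    p,m=mask(q,"top")
    if m is not None:
        ys,xs=np.nonzero(m);print(q,round(p,2),back(c,[[xs.min(),ys.min()],[xs.max(),ys.max()]],32)[:,:2].ravel())
E
```

```text
clock: 37.3
tcp_pos: [648.1, 183.2, 89.7]
tool_rot: [0.941, 0.011, 0.338, -0.025]
force: [0.7, -0.8, -3.1]
grip_width: 0.266
finger_force: 99.7
clock: 37.92
tcp_pos: [528.8, -31.1, 186.7]
tool_rot: [0.94, 0.011, 0.339, -0.024]
force: [1.1, -1.3, -3.9]
grip_width: 0.269
finger_force: 99.8
clock: 38.55
tcp_pos: [498.8, -296.5, 185.8]
tool_rot: [0.93, -0.139, 0.338, 0.03]
force: [1.3, -0.1, -4.3]
grip_width: 0.268
finger_force: 100.0
t 38.55 tcp [ 498.8 -296.5  185.8] tilt 39.6 heading -13.5 y-axis [-0.3 -1.  -0. ] yaw of jaws x 163.8 q [-0.8  0.3  2.4  2.   0.4 -0.8] F [ 1.3 -0.1 -4.3]
slug 0.78 [673.8 421.2 601.1 380. ]
angle 0.93 [683.5 381.5 616.  340.2]
channel 0.78 [685.3 347.1 620.1 292.7]
```

All three offcuts lie at y > 292, well past the mouth at 237. Next, above the nest.

```bash
python3 -m creep '[[-0.02,-0.06,0,-0.15],[-0.04,-0.12,0,-0.35],[-0.062,-0.185,-0.04,-0.45],[-0.062,-0.185,-0.07,-0.45],[-0.062,-0.185,-0.093,-0.45]]'
python3 - <<'E'
from h import *
lean()
C={}
for n in("side","top","wrist"):
    I,C[n]=look(n);save("h_"+n,I);z=bot.sense()["tcp_pos"][2]-83.6
    p,m=mask("sweeper",n)
    if m is not None: print(n,"sweeper",round(p,2),*fit("sweeper",[(C[n],m)],(457,-404,-.64),z))
    M["nest2"]=M["nest"]
    p,m=mask("nest",n)
    if m is not None: print(n,"nest",round(p,2),*fit("nest",[(C[n],m)],(457,-404,-.64)))
lean()
E
```

```text
clock: 39.38
tcp_pos: [462.4, -404.0, 129.0]
tool_rot: [0.892, -0.298, 0.327, 0.088]
force: [-0.0, 1.0, -4.5]
grip_width: 0.273
finger_force: 100.3
t 39.375 tcp [ 462.4 -404.   129. ] tilt 39.6 heading -33.5 y-axis [-0.6 -0.8 -0. ] yaw of jaws x 143.9 q [-0.9  0.5  2.3  2.7  0.4 -1.3] F [-0.   1.  -4.5]
side sweeper 0.67 [ 461.  -398.5] -37.64703856278051 0.8327016783974012
side nest 0.7 [ 457. -404.] -36.669298888372694 0.0
top sweeper 0.58 [ 460.8 -398.1] -37.053893019009855 0.516680227827502
top nest 0.85 [ 456.6 -400.9] -38.95621198012793 0.34326875310481864
wrist sweeper 0.84 [ 459.6 -400.6] -35.71885891614335 0.7817584858287866
wrist nest 0.83 [ 453.2 -405.3] -35.38698614055603 0.07461551461889471
t 39.825 tcp [ 463.1 -404.9  130.7] tilt 39.7 heading -33.6 y-axis [-0.6 -0.8 -0. ] yaw of jaws x 143.8 q [-0.9  0.5  2.3  2.7  0.4 -1.3] F [ 0.7 -0.5 -4.5]
```

View pics/h_wrist.png

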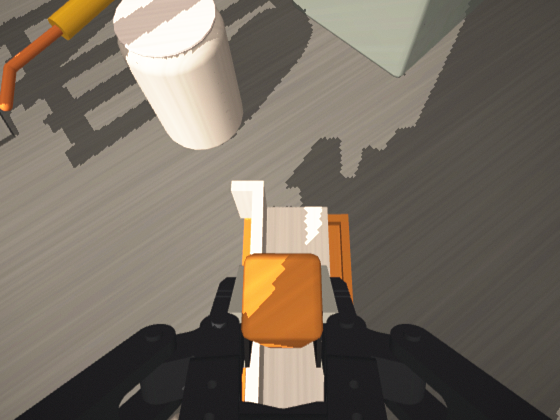

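The wrist view shows the sweeper above the nest, handle at (283,300), nest rim at right (338,250). I'll align to the stored grip pose and lower.

```bash
python3 -m creep '[[-0.0025,-0.0043,0,-0.01],[-0.0025,-0.0043,-0.02,-0.01],[-0.0025,-0.0043,-0.04,-0.01],[-0.0025,-0.0043,-0.047,-0.01],[-0.0025,-0.0043,-0.047,-0.01]]'
python3 - <<'E'
from h import *
lean()
I,c=look("side");save("i_side",I);z=bot.sense()["tcp_pos"][2]-83.6
p,m=mask("sweeper","side");print(p,*fit("sweeper",[(c,m)],(457,-404,-.64),z))
cv2.imwrite("pics/i.png",cv2.resize(I[280:400,180:330,::-1],(750,600),interpolation=cv2.INTER_CUBIC))
E
```

```text
clock: 40.45
tcp_pos: [461.1, -407.2, 100.8]
tool_rot: [0.891, -0.302, 0.327, 0.089]
force: [-0.1, -0.4, -3.6]
grip_width: 0.269
finger_force: 100.4
t 40.45 tcp [ 461.1 -407.2  100.8] tilt 39.6 heading -34.0 y-axis [-0.6 -0.8 -0. ] yaw of jaws x 143.4 q [-0.9  0.6  2.4  2.8  0.5 -1.4] F [-0.1 -0.4 -3.6]
0.88 [ 459.2 -402.2] -37.07770802224587 0.84862001672707
```

```bash
python3 -m creep '[[0,0,-0.004,0],[0,0,-0.008,0],[0,0,-0.012,0],[0,0,-0.016,0],[0,0,-0.018,0]]'; python3 -m creep '[[0,0,-0.001,0],[0,0,-0.002,0],[0,0,-0.003,0],[0,0,-0.004,0],[0,0,-0.004,0]]'
```

```text
clock: 41.18
tcp_pos: [461.3, -407.4, 90.8]
tool_rot: [0.891, -0.302, 0.327, 0.089]
force: [0.4, -0.5, -3.4]
grip_width: 0.264
finger_force: 100.4
clock: 41.8
tcp_pos: [461.4, -407.5, 88.6]
tool_rot: [0.891, -0.302, 0.327, 0.089]
force: [0.6, -0.6, -4.8]
grip_width: 0.262
finger_force: 100.4
```

```bash
python3 -m creep '[[0,0,-0.001,0],[0,0,-0.002,0],[0,0,-0.003,0],[0,0,-0.004,0],[0,0,-0.004,0]]'
```

```text
clock: 42.42
tcp_pos: [461.6, -407.4, 87.3]
tool_rot: [0.891, -0.301, 0.328, 0.09]
force: [-8.2, 8.7, 20.5]
grip_width: 0.268
finger_force: 104.0
```

```bash
python3 -m creep '[[0,0,0.002,0],[0,0,0.003,0],[0,0,0.003,0],[0,0,0.003,0],[0,0,0.003,0]]'; python3 -m creep '[[0,0,0,0],[0,0,0,0],[0,0,0,0],[0,0,0,0],[0,0,0,0]]' 1; python3 -m creep '[[0,0,0.02,0],[0,0,0.08,0],[0,0,0.17,0],[0,0,0.25,0],[-0.05,0.03,0.32,0]]'
python3 - <<'E'
from h import *
lean()
C={};ims=[]
for n,z0 in(("side",0),("top",0)):
    I,C[n]=look(n);save("j_"+n,I);ims.append(I[:,:,::-1])
    for q,p0,z in(("sweeper",(457,-404,-.64),3),("block",(445,-36,-1.52),8)):
        p,m=mask(q,n)
        if m is not None: print(n,q,round(p,2),*fit(q,[(C[n],m)],p0,z))
cv2.imwrite("pics/j.png",np.vstack([np.hstack([ims[0][90:390,130:530],cv2.resize(ims[1][90:240,60:260],(400,300))]),np.zeros((1,800,3),np.uint8)]))
E
```

```text
clock: 43.05
tcp_pos: [461.3, -407.4, 87.9]
tool_rot: [0.891, -0.302, 0.327, 0.089]
force: [-0.3, -1.4, -4.4]
grip_width: 0.27
finger_force: 100.4
clock: 43.68
tcp_pos: [461.4, -407.5, 88.0]
tool_rot: [0.891, -0.302, 0.327, 0.09]
force: [-0.0, 0.5, 0.5]
grip_width: 1.002
finger_force: 0.0
clock: 44.3
tcp_pos: [458.1, -396.0, 231.8]
tool_rot: [0.892, -0.299, 0.33, 0.079]
force: [0.1, 0.6, -0.5]
grip_width: 1.0
finger_force: 0.0
t 44.3 tcp [ 458.1 -396.   231.8] tilt 39.7 heading -32.0 y-axis [-0.6 -0.8 -0.1] yaw of jaws x 144.1 q [-0.9  0.3  2.3  1.9  0.2 -0.5] F [ 0.1  0.6 -0.5]
side sweeper 0.75 [ 459.6 -401.4] -36.729158054369734 0.9677970931889427
side block 0.6 [445.8 -26.6] -89.06260366079125 0.31078904991948475
top sweeper 0.81 [ 460.7 -400.5] -37.147980069927975 0.572419774501301
top block 0.56 [447.6 -33.3] -88.99961805061182 0.9255663430420712
```

View pics/j.png

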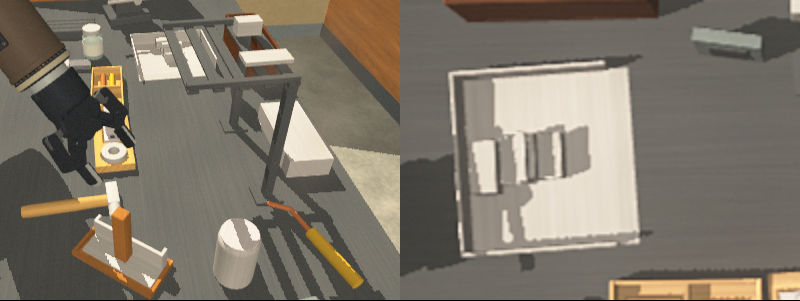

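```bash
python3 -c "
from rig import bot
print(bot.close_job())"
```

```text
the job is handed in; nothing more can be done
None
```

The job is handed in: the block is in the tray's oblong pocket, all three offcuts are over 50 mm inside the pan, and the sweeper is back in its rest at 44 s; however, at 14.6 s the wrist sensor read about 132 N, over the 120 N limit, when the arm reached the end of its range in free air, and that may count against it.

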